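Slide a circuit board carrier past its spring stop into the test socket

ROBOT

A 7-joint arm with a two-finger parallel gripper is mounted at the origin on the work surface. World frame = base frame: x ahead of the robot, y to its left, z up, the work surface at z = 0. Lengths are in m, angles in rad, forces in N, time in s.
With the tool pointing down it reaches from about 0.4 to 0.925 m from the base axis. Payload 4.1 kg.
Tool frame: the origin (TCP) lies at the very end of the fingers, on their centre line; the grasp point (between the pads) lies 19 mm behind it; z points along the fingers, y is the line along which they close (so a half turn about z gives the same grasp; the last joint's range is limited). The gripper opens to 85 mm and grips with 20 to 120 N. Pads are 22 mm wide; open, the fingers measure 114 mm over their backs; the gripper's body (76 mm by 85 mm) begins 54 mm behind the grasp point. The pads swing forward as they close: fully open they stand 13 mm farther back than shut.
Start: joints at [1.197, 0.398, 0.045, 1.537, -0.019, 1.207, -0.051], TCP at [0.176, -0.626, 0.231] pointing down, gripper open.
Joint ranges: [-2.82, 2.82], [-0.49, 2.23], [-1.37, 1.46], [0, 2.46], [-1.36, 4.5], [0.23, 2], [-2.94, 2.94]. Speed limits (rad/s): [2.57, 2.57, 3.14, 3.14, 3.14, 3.14, 3.14].

INTERFACE

Orientations are given as a rotation vector (axis times angle).
In Python, from workcell import bot gives the robot as it stands. The module is installed in compiled form; this text tells all that it offers.
- The arm moves only by the tool carry_out, never from a script. Its argument "increments" is text: rows parted by semicolons, each of 7 numbers parted by spaces: the turn, a rotation vector about the world's x, y, z in rad, then the shift along the world's x, y, z in cm, then the closure, from 0 (fully open) to 1 (shut). In form: ax ay az tx ty tz jaw; .... A call has 1 to 10 rows; each row is the pose to reach, as a shift and turn from the pose commanded when the call began; what a row does not reach only later rows make up. A row lasts 1/8 s, in which the tool goes at most 62.5 mm and 10.7 degrees, less where a joint would pass 70% of its speed; a pose out of reach is approached as far as the arm can. A call with a gripper value outside its range is refused whole. The fingers move at their own pace and stop on an object; the grip force is fixed at half the most. Time passes only in rows, so rows that repeat a pose let the fingers close. It gives the time, the measured TCP pose, the force, the opening and the grip force at its end, in the units of the state.
- bot.sense(): the state, without advancing time (a new reading comes with each control period).
- bot.get_image(name): name is "side" or "top" or "wrist"; returns a dict with "img" (384x512x3 uint8, red, green, blue), "z_map" (384x512 float32, m along the optical axis (not along the pixel's ray), 0 where there is no reading), "fx", "fy", "cx", "cy" (pixels), "camera_from_world" (4x4, takes a point from world to camera coordinates). Camera axes: x right, y up, looking along -z (the intrinsics and any distortion apply to the point x, -y, -z); pixel columns grow to the right and rows downward; lengths in m; the calibration is good to about 2 mm. A picture is of the moment at which its call begins.
- bot.finish_job(): hands the job in; it is judged then, once.
The state is a dict: "time": time; "joints": joint angles; "joint_vel": joint speeds; "joint_efforts": joint torques, N m; "eef_pos": TCP position; "tool_rot": TCP orientation; "wrist_force": force on the tool from outside, world axes, zero at the start; "torque": the same for the moment, N m; "gripper_width": finger opening in m; "finger_force": force on a finger pad.
Only numpy, scipy, OpenCV 4.12 (cv2) and the standard library are available. Lean on these libraries where they do the work, as an engineer would, in place of code of your own. Each camera call takes 0.05 s, during which the arm holds its last target. There are 200 camera calls.

TASK

Press the jig's long spring-loaded release bar all the way down with the fingertips and, while holding it down, push the carrier's upright tab along from behind until the carrier is fully home at the black test socket; then let the bar spring back up behind the tab and move clear. Only press and push: do not pinch the tab or touch its leading face, do not force the carrier against the stop, and leave the loose things lying around undisturbed.

Things in the scene. Friction and masses are not known exactly. Their poses are not given: they have to be found in the camera images.
- jig: Board test jig, fixed to the table. Dark steel base plate 200 x 280 x 12 mm, spanning x -80..120, y -140..140 mm of this frame; origin on the table surface, z up. The carrier slides along this frame's +y between rails at x -66..46 mm; the release bar lies beside them at x 50..108 mm. Nothing on the jig rises above 66 mm
- socket (a point): Centre of the face (towards the carrier, jig -y) of the black test socket at the jig's +y end: a block 112 x 34 mm, top 60 mm above the table; point at jig x -10, y 88 mm, height 36 mm
- carrier (a joint): Travel in m along jig +y of the aluminium board carrier (98 x 130 mm plate with a cream circuit board). Starts in 0 to 0.035; slides with about 2 N friction, not sprung. With the release bar up, its tab hits the stop tooth at 0.050. With the bar down the tab is over the tooth from 0.050 to 0.074; 0.080 is fully home (hard stop at the socket)
- plunger (a joint): How far the release bar (spring plunger) is pressed, in m: 0 is up, 0.014 the bottom stop. About 3 N to start, 7 N at the bottom; springs back when let go. From 0.007 the tooth is below the tab; count it as fully down beyond 0.009. Let go while the tab is over the tooth, it rises only to 0.007
- tab_push (a point): Centre of the push area on the rear face (towards jig -y) of the carrier's upright tab; moves with the carrier; 55 mm above the table, at jig x 86 mm, y -66 mm + carrier. The tab is an aluminium plate 12 mm thick along y, spanning jig x 39..112 mm and heights 44..66 mm, passing 2 mm over the raised release bar; joined to the carrier at its low-x end
- cap_mid (a point): Middle of the strip on the release bar's flat steel top where fingers press and slide: 42 mm above the table with the bar up, 28 mm fully down (moves with the bar), at jig x 86, y -47.5 mm. The strip runs along jig y from -125 to 30 mm at x 86 mm; the bar is 58 mm wide (x 50..108) and stays level wherever it is pressed
- tooth (a point): Centre of the top of the stop tooth, a dark 12 x 12 mm block on the release bar's inner edge, rising 9 mm above the bar's top and moving with it: jig x 50..62, y -4..8 mm. Fingers centred on the strip at x 86 mm have 24 mm to it
- tab_lead (a point): Centre of the leading face (towards the socket, jig +y) of the tab, 12 mm ahead of tab_push. That face must not be touched: pushing is done on the rear face
- meter: Bystander, loose: orange handheld multimeter lying flat, 150 x 80 x 36 mm; origin at the underside. Leave it alone
- driver: Bystander, loose: red-handled screwdriver lying flat beside the jig, about 200 mm long; origin at the underside. Leave it alone
- knife: Bystander, loose: yellow utility knife lying flat, about 150 x 26 x 16 mm; origin at the underside. Leave it alone
- plug: Bystander, loose: cream connector housing, 24 x 60 x 24 mm, standing on the jig's base plate beyond the home end of the release bar; origin at the underside. Leave it alone
- motor: Bystander, loose: small round gauge motor, diameter 34 mm, 26 mm tall (plus a thin shaft); origin at the underside. Leave it alone
- tin: Bystander, loose: jar of screws, diameter 52 mm, 55 mm tall; origin at the underside. Leave it alone

How it is judged:
By the outcome, as a careful person would: the job done as asked, in the order asked, and still so for the second after the job is handed in, with the robot touching nothing.
It also fails if it takes over 42 s, if anything falls off the work surface, if the arm or the gripper's body presses on something with over 40 N, if the wrist force passes 120 N, or if a joint passes its speed limit or range.

## Working session

There is one attempt and no reset: what is moved stays moved. The work goes in short steps, Python scripts to look and compute and a tool call to move; the robot and the scene stay as the last step left them, time stands still between calls to the robot, and variables do not carry over. Pictures are saved under pics/ and viewed, at most 10 in all, crops included, and the job is handed in when it is done.

Besides the shell and the picture viewer there is one more tool, called after "Emit:" as name(argument=value, ...) on one line, values as JSON. carry_out: Moves the arm, as the interface text tells. Its arguments: {"type":"object","properties":{"increments":{"type":"string"}},"required":["increments"]}

```bash
mkdir -p pics; cat > h.py <<'E'
import numpy as np, cv2
from workcell import bot
def grab(n,fn):
    d=bot.get_image(n); np.savez(''+fn+'.npz',**d); cv2.imwrite(f'pics/{fn}.png',cv2.cvtColor(d['img'],cv2.COLOR_RGB2BGR)); return d
def pt(d,u,v):
    z=float(d['z_map'][int(v),int(u)]); c=np.array([(u-d['cx'])/d['fx']*z,-(v-d['cy'])/d['fy']*z,-z,1]); return (np.linalg.inv(d['camera_from_world'])@c)[:3]
def proj(d,p):
    c=d['camera_from_world']@np.r_[p,1]; return d['cx']+d['fx']*c[0]/-c[2], d['cy']-d['fy']*c[1]/-c[2]
E
python3 - <<'E'
from h import *
print(bot.sense())
for n in('top','side'):
    d=grab(n,n+'0'); print(d.keys(), d['camera_from_world'].round(3), d['fx'])
E
```

```text
{'time': 0.0, 'joints': array([ 1.1970167 ,  0.39920774,  0.04499488,  1.53788618, -0.01871742,
        1.20685381, -0.05068772]), 'joint_vel': array([-0.00167149, -0.00170695,  0.00075   ,  0.00095648, -0.0013092 ,
        0.00084729,  0.00134603]), 'joint_efforts': array([ 7.35946446e-05, -4.75118172e+01,  1.36427578e+00, -2.54222363e+01,
        1.13157107e-02,  9.31581919e-03, -1.65146139e-05]), 'eef_pos': array([ 0.17624761, -0.62500092,  0.23024972]), 'tool_rot': array([-3.11007488e+00, -4.30245603e-01,  5.76507873e-04]), 'wrist_force': array([ 0.15444833,  1.04942694, -0.27387231]), 'torque': array([0.02418985, 0.01292706, 0.01911588]), 'finger_force': 0.0, 'gripper_width': 0.08568631278222348}
dict_keys(['img', 'z_map', 'fx', 'fy', 'cx', 'cy', 'camera_from_world']) [[-0.019 -1.    -0.015  0.085]
 [ 0.983 -0.021  0.181 -0.579]
 [-0.181 -0.011  0.983 -1.132]
 [ 0.     0.     0.     1.   ]] 487.3352838675336
dict_keys(['img', 'z_map', 'fx', 'fy', 'cx', 'cy', 'camera_from_world']) [[-9.600e-01 -2.800e-01  1.000e-03  5.480e-01]
 [ 1.620e-01 -5.540e-01  8.170e-01 -1.050e-01]
 [-2.280e-01  7.840e-01  5.770e-01 -1.112e+00]
 [ 0.000e+00  0.000e+00  0.000e+00  1.000e+00]] 379.2667162280419
```

View pics/top0.png

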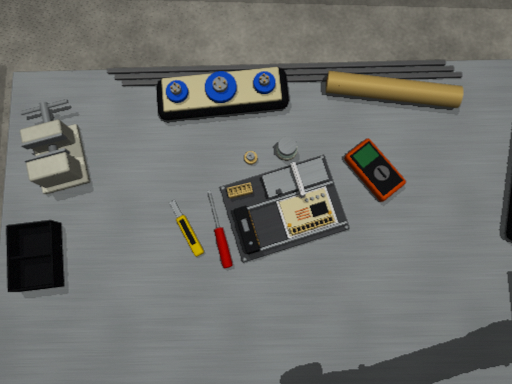

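View pics/side0.png

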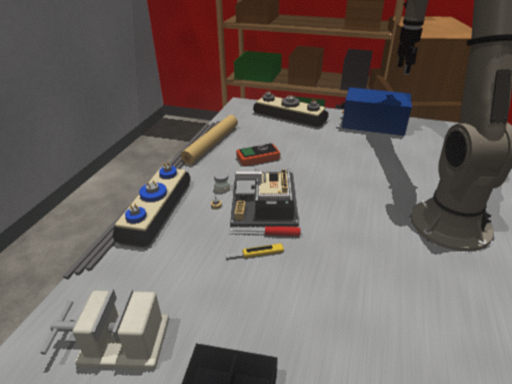

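The top view shows the jig around (285,207), with its socket at the left (243,228) and the release bar on the upper side (297,178). The tab is at about (298,180), the jar at (288,148), the motor at (250,157) and the plug at (240,190). I'll enlarge it next.

```bash
python3 - <<'E'
import cv2
i=cv2.imread('pics/top0.png')[130:270,210:360]
cv2.imwrite('pics/crop0.png',cv2.resize(i,None,fx=4,fy=4,interpolation=cv2.INTER_CUBIC))
E
```

```text
(no output)
```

View pics/crop0.png

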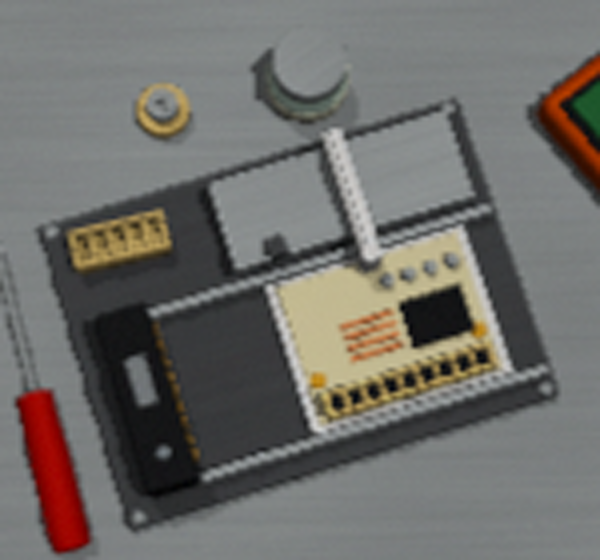

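The enlarged crop (offset 210,130, scale 4) shows the plate corners at (38,232), (455,98), (557,390) and (132,530). The tooth is at (275,243), and the tab top runs from (333,130) to (370,262). I'll fit the jig pose and carrier travel to these points.

```bash
cat > fit.py <<'E'
from h import *
from scipy.optimize import least_squares
d=dict(np.load('top0.npz'))
px=lambda u,v:np.array([210+(u-1.5)/4,130+(v-1.5)/4])
obs=[((.12,.14,.012),(40,230)),((.12,-.14,.012),(457,98)),((-.08,-.14,.012),(557,393)),((-.08,.14,.012),(132,531)),((.056,.002,.051),(275,242))]
tabs=[((.112,-.06,.066),(333,131)),((.039,-.06,.066),(371,262))]
def W(p,q):
    c,s=np.cos(p[2]),np.sin(p[2]); return np.array([p[0]+c*q[0]-s*q[1],p[1]+s*q[0]+c*q[1],q[2]])
def f(p):
    r=[np.array(proj(d,W(p,q)))-px(*o) for q,o in obs]
    r+=[np.array(proj(d,W(p,(q[0],q[1]+p[3],q[2]))))-px(*o) for q,o in tabs]
    return np.ravel(r)
if __name__=='__main__':
    s=least_squares(f,[.6,0,.3,.01]); p=s.x; print(p.round(4),s.fun.round(2)); np.save('pose.npy',p)
    for q in [(.086,-.066+p[3],.055),(.086,-.0475,.042),(.086,-.125,.042),(.086,.03,.042)]: print(q,W(p,q).round(4))
    for n,o in dict(jar=(310,65),motor=(163,105),plug=(120,238),barmid=(415,165),board=(400,280)).items():print(n,pt(d,*px(*o)).round(3))
    print(np.rad2deg(p[2]))
E
python3 fit.py
```

```text
[0.5396 0.0188 0.2832 0.0105] [-0.39 -0.08  0.35  0.64  1.09  1.23 -0.51  0.65  0.7   1.56 -0.53  0.38
 -0.7  -4.33]
(0.086, np.float64(-0.05546625259493523), 0.055) [ 0.6376 -0.0104  0.055 ]
(0.086, -0.0475, 0.042) [ 0.6354 -0.0028  0.042 ]
(0.086, -0.125, 0.042) [ 0.6571 -0.0772  0.042 ]
(0.086, 0.03, 0.042) [0.6137 0.0716 0.042 ]
jar [0.707 0.014 0.057]
motor [0.69  0.106 0.032]
plug [0.609 0.135 0.011]
barmid [ 0.644 -0.05   0.046]
board [ 0.575 -0.039  0.03 ]
16.228806043092032
```

Emit:
carry_out(increments="0 0 0.16 4.7 5.8 0 1; 0 0 0.32 9.4 11.6 0 1; 0 0 0.48 14.1 17.4 0 1; 0 0 0.64 18.8 23.2 0 1; 0 0 0.8 23.5 29 0 1; 0 0 0.96 28.2 34.8 0 1; 0 0 1.12 32.9 40.6 0 1; 0 0 1.28 37.6 46.4 0 1; 0 0 1.44 42.4 52.2 0 1; 0 0 1.57 47 58 0 1")

```text
time: 1.35
eef_pos: [0.5708, -0.1388, 0.2311]
tool_rot: [-1.892, -2.508, 0.001]
wrist_force: [1.1, -0.1, -0.5]
gripper_width: -0.0001
finger_force: 0.0
```

Emit:
carry_out(increments="0 0 0 0 0 0 1; 0 0 0 0 0 0 1; 0 0 0 0 0 0 1; 0 0 0 0 0 0 1")

```text
time: 1.85
eef_pos: [0.5694, -0.1417, 0.2313]
tool_rot: [1.901, 2.501, -0.001]
wrist_force: [0.3, 0.8, -0.3]
gripper_width: 0.0001
finger_force: 0.0
```

```bash
sed -i 's/,((.039,-.06,.066),(371,262))//' fit.py; python3 fit.py; python3 - <<'E'
from h import *
s=bot.sense(); print(s['eef_pos'],s['tool_rot'],s['joints'])
d=grab('wrist','w0'); cv2.imwrite('pics/w0.png',cv2.resize(cv2.imread('pics/w0.png'),None,fx=1.5,fy=1.5))
E
```

```text
[0.5414 0.0191 0.2881 0.0086] [-0.68 -0.46 -0.12 -0.22  0.97  0.2  -0.43  0.13  0.43  0.87 -0.19 -0.6 ]
(0.086, np.float64(-0.05741063732407184), 0.055) [ 0.6401 -0.0115  0.055 ]
(0.086, -0.0475, 0.042) [ 0.6373 -0.002   0.042 ]
(0.086, -0.125, 0.042) [ 0.6593 -0.0763  0.042 ]
(0.086, 0.03, 0.042) [0.6153 0.0723 0.042 ]
jar [0.707 0.014 0.057]
motor [0.69  0.106 0.032]
plug [0.609 0.135 0.011]
barmid [ 0.644 -0.05   0.046]
board [ 0.575 -0.039  0.03 ]
16.509073236197434
[ 0.56935937 -0.14172141  0.23127455] [ 1.90050388e+00  2.50139485e+00 -9.73458382e-04] [ 0.57248807  0.31699529 -0.50284653  1.68158735  0.16348808  1.18503991
  0.30023698]
```

View pics/w0.png

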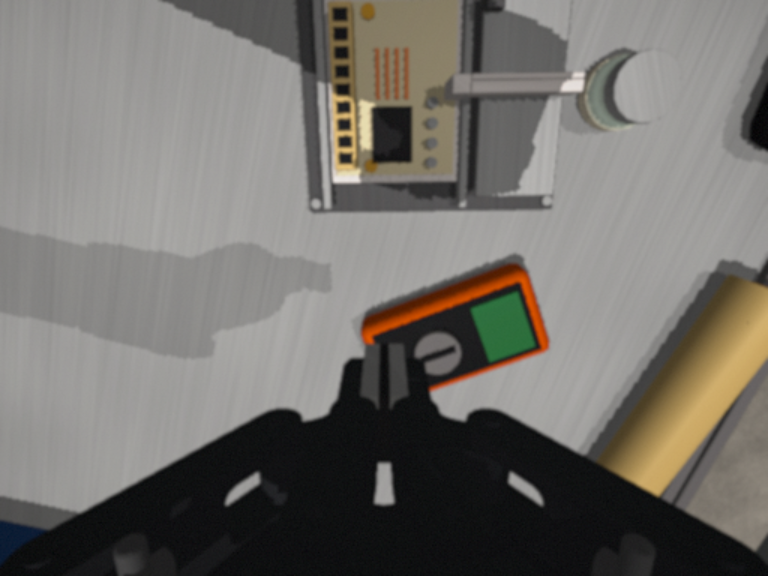

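The wrist view shows the plate's rear corners at (313,211) and (553,207), and the tab's top from (455,75) to (583,75) with its rear face below it. I'll compare this with the fit and refine it.

```bash
python3 - <<'E'
from h import *
import fit
p=np.load('pose.npy'); d=dict(np.load('w0.npz'))
for q in [(-.08,-.14,.012),(.12,-.14,.012),(.112,-.066+p[3],.066),(.039,-.066+p[3],.066),(.112,-.054+p[3],.066),(.112,-.066+p[3],.044)]:
    print(q,(1.5*np.array(proj(d,fit.W(p,q)))).round(1))
i=cv2.imread('pics/w0.png')[0:240,280:680]
cv2.imwrite('pics/w0c.png',cv2.resize(i,None,fx=2,fy=2,interpolation=cv2.INTER_CUBIC))
E
```

```text
(-0.08, -0.14, 0.012) [309.9 217.6]
(0.12, -0.14, 0.012) [552.  213.2]
(0.112, np.float64(-0.05741063732407184), 0.066) [582.4  98. ]
(0.039, np.float64(-0.05741063732407184), 0.066) [470.2 100.3]
(0.112, np.float64(-0.045410637324071836), 0.066) [584.6  77.9]
(0.112, np.float64(-0.05741063732407184), 0.044) [568.7 101.5]
```

View pics/w0c.png

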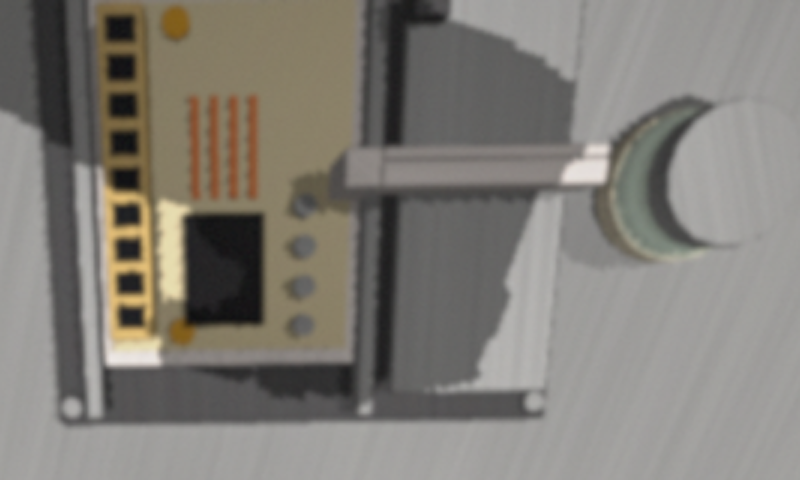

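The new view puts the jig about 4 mm further along +y than the fit did, so I'll split the difference. The tab contact can be found by force. Next I'll move above the bar, behind the tab.

Emit:
carry_out(increments="0 0 0.016 3.9 5.1 0 1; 0 0 0.016 7.9 10.3 0 1; 0 0 0.016 7.9 10.3 0 1; 0 0 0.016 7.9 10.3 -5 1; 0 0 0.016 7.9 10.3 -10 1; 0 0 0.016 7.9 10.3 -14 1; 0 0 0.016 7.9 10.3 -17 1; 0 0 0.016 7.9 10.3 -17 1; 0 0 0.016 7.9 10.3 -17 1; 0 0 0.016 7.9 10.3 -17 1")

```text
time: 3.15
eef_pos: [0.6504, -0.0375, 0.0634]
tool_rot: [1.876, 2.516, 0.003]
wrist_force: [-0.3, 1.2, 0.9]
gripper_width: 0.0003
finger_force: 0.0
```

```bash
python3 - <<'E'
from h import *
s=bot.sense(); print(s['eef_pos'],s['tool_rot'],s['wrist_force'])
d=grab('wrist','w1'); cv2.imwrite('pics/w1.png',cv2.resize(cv2.imread('pics/w1.png'),None,fx=1.5,fy=1.5))
E
```

```text
[ 0.65041832 -0.037458    0.06340284] [1.87597405 2.51621927 0.00294199] [-0.27583487  1.16989025  0.89303645]
```

View pics/w1.png

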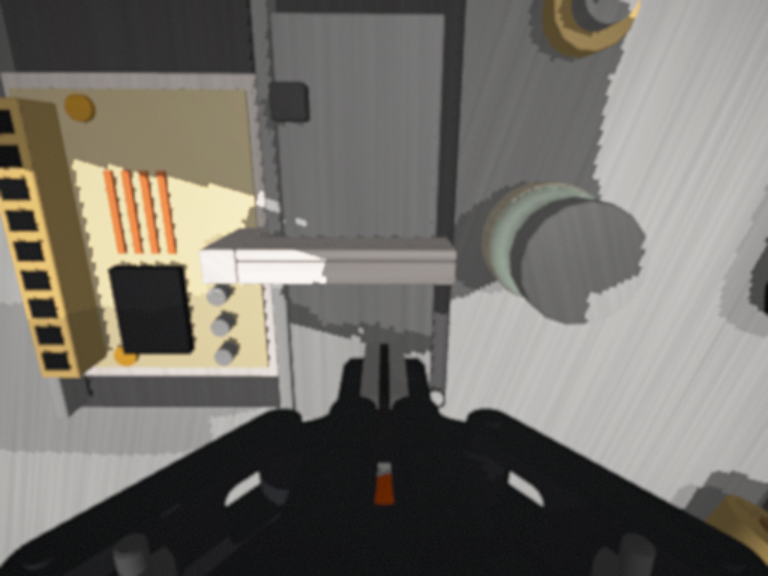

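The wrist view shows the closed fingers over the bar at (384,350), behind the tab's rear edge at v≈283. The bar edges are vertical at u≈285 and 440, so the lateral position is about jig x 87 mm. Now I'll press down.

Emit:
carry_out(increments="0 0 0 0 0 -1 1; 0 0 0 0 0 -1.6 1; 0 0 0 0 0 -2 1; 0 0 0 0 0 -2.4 1; 0 0 0 0 0 -2.8 1; 0 0 0 0 0 -3.1 1; 0 0 0 0 0 -3.1 1; 0 0 0 0 0 -3.1 1")

```text
time: 4.2
eef_pos: [0.6486, -0.0372, 0.0306]
tool_rot: [-1.877, -2.519, 0.001]
wrist_force: [-4.0, -1.2, 5.5]
gripper_width: 0.0002
finger_force: 3.1
```

Emit:
carry_out(increments="0 0 0 0 0 -0.3 1; 0 0 0 0 0 -0.5 1; 0 0 0 0 0 -0.5 1; 0 0 0 0 0 -0.5 1")

```text
time: 4.7
eef_pos: [0.6487, -0.0372, 0.0278]
tool_rot: [-1.877, -2.519, 0.002]
wrist_force: [-8.1, -0.2, 17.8]
gripper_width: -0.0001
finger_force: 8.7
```

Emit:
carry_out(increments="0 0 0 -0.17 0.58 -0.1 1; 0 0 0 -0.34 1.15 -0.2 1; 0 0 0 -0.51 1.73 -0.2 1; 0 0 0 -0.68 2.3 -0.2 1; 0 0 0 -0.85 2.88 -0.2 1; 0 0 0 -1.02 3.45 -0.2 1; 0 0 0 -1.19 4.03 -0.2 1; 0 0 0 -1.36 4.6 -0.2 1; 0 0 0 -1.53 5.18 -0.2 1; 0 0 0 -1.7 5.75 -0.2 1")

```text
time: 5.95
eef_pos: [0.6389, 0.0098, 0.0279]
tool_rot: [1.874, 2.499, -0.004]
wrist_force: [2.7, -15.2, 17.3]
gripper_width: -0.0003
finger_force: 9.9
```

```bash
python3 - <<'E'
from h import *
s=bot.sense(); print(s['eef_pos'],s['tool_rot'],s['wrist_force'])
d=grab('wrist','w2'); cv2.imwrite('pics/w2.png',cv2.resize(cv2.imread('pics/w2.png'),None,fx=1.5,fy=1.5))
E
```

```text
[0.63892579 0.00979827 0.02789142] [ 1.87384075  2.49940741 -0.00360393] [  2.66919814 -15.23015632  17.32728648]
```

View pics/w2.png

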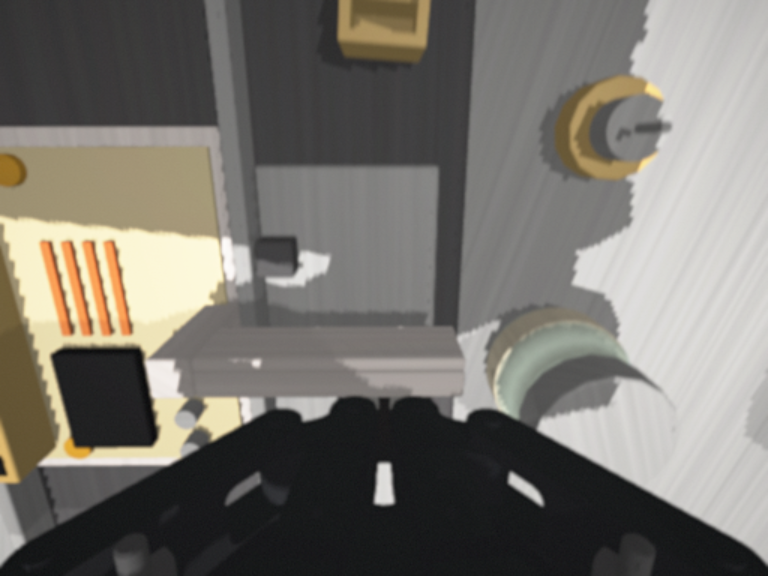

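The tab top is now at v≈328–395, still short of the tooth at (277,255), and the fingers are right behind it. I'll ease the press slightly and continue.

Emit:
carry_out(increments="0 0 0 0 0 0.1 1; 0 0 0 0 0 0.1 1; 0 0 0 -0.14 0.48 0.1 1; 0 0 0 -0.28 0.96 0.1 1; 0 0 0 -0.42 1.44 0.1 1; 0 0 0 -0.57 1.92 0.1 1; 0 0 0 -0.57 1.92 0.1 1; 0 0 0 -0.57 1.92 0.1 1")

```text
time: 7.0
eef_pos: [0.6323, 0.0325, 0.0279]
tool_rot: [1.874, 2.504, 0.0]
wrist_force: [2.5, -10.7, 13.1]
gripper_width: -0.0
finger_force: 7.2
```

Emit:
carry_out(increments="0 0 0 -0.2 0.2 0.05 1; 0 0 0 -0.35 0.45 0.1 1; 0 0 0 -0.5 0.65 0.1 1; 0 0 0 -0.6 0.85 0.1 1; 0 0 0 -0.6 0.85 0.1 1; 0 0 0 -0.6 0.85 0.1 1")

```text
time: 7.75
eef_pos: [0.6261, 0.0442, 0.0281]
tool_rot: [1.873, 2.508, 0.006]
wrist_force: [4.8, -6.3, 8.4]
gripper_width: 0.0
finger_force: 4.6
```

```bash
python3 - <<'E'
from h import *
s=bot.sense(); print(s['eef_pos'],s['tool_rot'],s['wrist_force'])
d=grab('wrist','w3'); cv2.imwrite('pics/w3.png',cv2.resize(cv2.imread('pics/w3.png'),None,fx=1.5,fy=1.5))
E
```

```text
[0.62606523 0.0442191  0.02807175] [1.87346446 2.50798416 0.00597006] [ 4.76817715 -6.31683387  8.40993609]
```

View pics/w3.png

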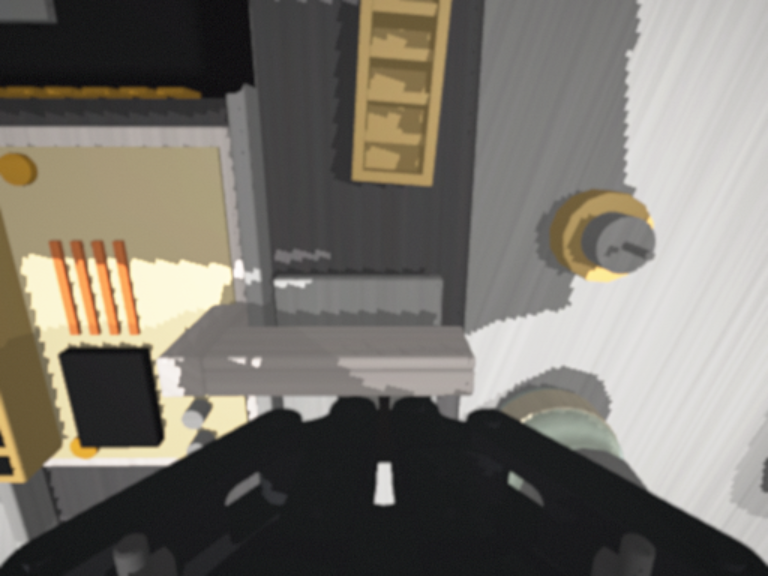

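The tab has passed the tooth, which is now hidden beneath it. The carrier's front edge at v≈127 is still a few millimetres from the socket at v≈98. I'll use small steps and watch the force.

Emit:
carry_out(increments="0 0 0 -0.05 0.15 0 1; 0 0 0 -0.09 0.29 0 1; 0 0 0 -0.09 0.29 0 1")

```text
time: 8.18
eef_pos: [0.6252, 0.0463, 0.0281]
tool_rot: [1.874, 2.507, 0.005]
wrist_force: [4.0, -7.6, 9.4]
gripper_width: -0.0002
finger_force: 4.9
```

```bash
python3 - <<'E'
from h import *
d=dict(np.load('w3.npz')); p=np.load('pose.npy'); c,s=np.cos(p[2]),np.sin(p[2])
for n,u,v in [('plate front',130,131),('plate front',190,131),('board',130,160),('tabtop front',350,333),('tabtop rear',350,352),('tabrear',350,375),('tabtop',300,342),('barend',350,282),('barend off',350,272),('socket lo',100,98),('socket lo',100,105),('socket lo',100,112),('socket lo',100,92),('gap',150,118)]:
    q=pt(d,u/1.5,v/1.5); e=q[:2]-p[:2]; print(n,v,(1e3*np.array([c*e[0]+s*e[1],-s*e[0]+c*e[1],q[2]])).round(1))
E
```

```text
plate front 131 [ 7.2 81.4 21.3]
plate front 131 [26.8 81.3 22.7]
board 160 [ 7.1 72.6 24. ]
tabtop front 333 [77.7 23.6 50. ]
tabtop rear 352 [78.4 23.2 61.8]
tabrear 375 [78.5 18.1 65.2]
tabtop 342 [63.8 23.5 55.8]
barend 282 [76.6 32.8 28.3]
barend off 272 [75.5 31.5 11.6]
socket lo 98 [-4.9 91.9 13.7]
socket lo 105 [-6.2 89.9 12.1]
socket lo 112 [-7.6 87.8 10.6]
socket lo 92 [12.  90.7 42. ]
gap 118 [ 9.9 85.8 12.6]
```

Emit:
carry_out(increments="0 0 0 -0.04 0.12 0 1; 0 0 0 -0.08 0.24 0 1; 0 0 0 -0.08 0.24 0 1; 0 0 0 -0.08 0.24 0 1")

```text
time: 8.68
eef_pos: [0.6244, 0.0485, 0.028]
tool_rot: [1.874, 2.507, 0.004]
wrist_force: [4.3, -7.1, 9.0]
gripper_width: 0.0
finger_force: 5.1
```

Emit:
carry_out(increments="0 0 0 -0.03 0.1 0 1; 0 0 0 -0.06 0.2 0 1; 0 0 0 -0.06 0.2 0 1; 0 0 0 -0.06 0.2 0 1")

```text
time: 9.18
eef_pos: [0.6239, 0.0499, 0.0281]
tool_rot: [1.874, 2.506, 0.003]
wrist_force: [4.7, -7.8, 9.4]
gripper_width: -0.0003
finger_force: 6.0
```

```bash
python3 - <<'E'
from h import *
d=grab('wrist','w4'); p=np.load('pose.npy'); c,s=np.cos(p[2]),np.sin(p[2])
def J(q): e=q[:2]-p[:2]; return (1e3*np.array([c*e[0]+s*e[1],-s*e[0]+c*e[1],q[2]])).round(1)
for u in (130,):
  for v in range(80,150,5): print(v,J(pt(d,u/1.5,v/1.5)))
print([J(pt(d,x/1.5,342/1.5)) for x in (270,300,350,400)])
E
```

```text
80 [28.8 97.7 58.6]
85 [29.2 96.5 59.7]
90 [28.5 95.5 58.8]
95 [28.7 94.4 59.5]
100 [28.3 93.4 59. ]
105 [27.9 92.3 58.8]
110 [24.2 91.7 52. ]
115 [18.3 91.2 41.4]
120 [13.7 90.3 33.1]
125 [ 2.4 89.8 12.5]
130 [ 6.9 87.9 21.3]
135 [ 7.  86.4 22.1]
140 [ 6.3 84.9 21.3]
145 [ 6.9 83.4 22.8]
[array([54.6, 29.4, 54.9]), array([63.3, 29.5, 55.2]), array([77.6, 29.7, 55.9]), array([92. , 28.8, 54.2])]
```

Emit:
carry_out(increments="0 0 0 -0.02 0.08 0 1; 0 0 0 -0.04 0.15 0 1; 0 0 0 -0.04 0.15 0 1; 0 0 0 -0.04 0.15 0 1")

```text
time: 9.72
eef_pos: [0.6238, 0.0499, 0.0281]
tool_rot: [1.874, 2.504, 0.002]
wrist_force: [4.8, -9.6, 8.3]
gripper_width: -0.0002
finger_force: 7.1
```

Emit:
carry_out(increments="0 0 0 -0.03 0.1 0 1; 0 0 0 -0.03 0.1 0 1; 0 0 0 -0.03 0.1 0 1")

```text
time: 10.1
eef_pos: [0.6238, 0.05, 0.0281]
tool_rot: [1.875, 2.503, 0.001]
wrist_force: [5.2, -12.3, 8.9]
gripper_width: -0.0002
finger_force: 7.8
```

The tool has stopped moving while the force rises, so the carrier is at the hard stop. I'll back off the tab, then let the bar up and lift away.

Emit:
carry_out(increments="0 0 0 0.1 -0.4 0 1; 0 0 0 0.22 -0.8 0 1; 0 0 0 0.36 -1.2 0 1; 0 0 0 0.36 -1.2 0 1; 0 0 0 0.36 -1.2 0.8 1; 0 0 0 0.36 -1.2 1.6 1; 0 0 0 0.36 -1.2 2.6 1; 0 0 0 0.36 -1.2 5 1; 0 0 0 0.36 -1.2 10 1; 0 0 0 0.36 -1.2 14 1")

```text
time: 11.35
eef_pos: [0.6205, 0.0446, 0.1664]
tool_rot: [-1.878, -2.518, 0.002]
wrist_force: [1.3, 0.3, 0.3]
gripper_width: -0.0
finger_force: 0.0
```

Emit:
carry_out(increments="0 0 0 -4 -5 1 1; 0 0 0 -8 -10 2 1; 0 0 0 -12 -15 3 1; 0 0 0 -12 -15 3 1; 0 0 0 -12 -15 3 1")

```text
time: 11.98
eef_pos: [0.5005, -0.1048, 0.1953]
tool_rot: [-1.879, -2.517, 0.0]
wrist_force: [0.5, -0.1, -0.0]
gripper_width: 0.0001
finger_force: 0.0
```

```bash
python3 - <<'E'
from h import *
s=bot.sense(); print(s['time'],s['eef_pos'],s['wrist_force'])
d=grab('wrist','w5'); t=grab('top','top1')
i=cv2.imread('pics/top1.png')[130:270,210:360]; cv2.imwrite('pics/crop1.png',cv2.resize(i,None,fx=4,fy=4,interpolation=cv2.INTER_CUBIC))
# bar heights along strip
import fit; p=np.load('pose.npy')
for y in (-.1,-.06,-.02):
    for n,D in(('w',d),('t',t)):
        u,v=proj(D,fit.W(p,(.086,y,.042))); 
        if 0<u<511 and 0<v<383: print(n,y,pt(D,round(u),round(v)).round(4))
E
```

```text
11.975 [ 0.50050254 -0.10479663  0.19526881] [ 0.47213085 -0.06093995 -0.03652069]
w -0.1 [ 0.6531 -0.0523  0.0414]
t -0.1 [ 0.6525 -0.0519  0.0418]
w -0.06 [ 0.6412 -0.0141  0.042 ]
t -0.06 [ 0.6401 -0.0142  0.0441]
w -0.02 [0.6294 0.0246 0.0426]
t -0.02 [0.6287 0.0256 0.0425]
```

View pics/crop1.png

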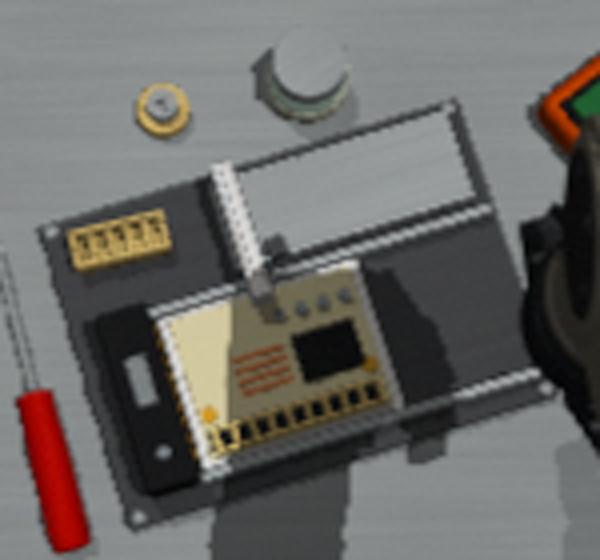

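The picture shows the carrier seated against the socket at about (185,400). The tooth is up at (277,245), behind the tab at (238,220), and the bar top is at 42 mm. The loose items are where they started and the arm is clear.

```bash
python3 -c "
from workcell import bot
print(bot.finish_job())"
```

```text
the job is handed in; nothing more can be done
None
```

The carrier is fully home at the socket and the release bar has sprung back up behind the tab. The arm is clear, the loose items I could see in the final picture hadn't moved, and the job was handed in at about 12 s.

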